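# Load the vial dryer trays and set the purge valve two turns open

### The arm

A 6-joint arm with a two-finger parallel gripper is mounted at the origin on the work surface. World frame = base frame: x ahead of the robot, y to its left, z up, the work surface at z = 0. Lengths are in m, angles in rad, forces in N, time in s.
With the tool pointing down it reaches from about 0.2 to 0.875 m from the base axis. Payload 3.4 kg.
Tool frame: the origin (TCP) lies on the centre line of the jaws, within the pads' length; the fingertips stand 14 mm ahead of it and the grasp point (between the pads) lies 5 mm behind it; x points along the fingers, z is the direction in which the jaws open and shut, and the axes are right-handed (so a half turn about x gives the same grasp; the last joint's range is limited). The gripper opens to 94 mm and grips with 3 to 60 N. Pads are 16 mm wide; open, the fingers measure 119 mm over their backs; the gripper's body (75 mm by 177 mm) begins 78 mm behind the grasp point.
Start: joints at [1.22, 0.276, 1.505, -0, 1.361, -0.121], TCP at [0.131, 0.56, 0.183] pointing down, gripper open.
Joint ranges: [-2.89, 2.89], [-0.75, 2.08], [0.22, 2.7], [-1.18, 4.32], [0.11, 2.71], [-2.7, 2.7]. Speed limits (rad/s): [2.57, 2.57, 3.14, 3.14, 3.14, 3.14].

### API

Orientations are given as a rotation vector (axis times angle).
In Python, from cell import telemetry, read_camera, ctrl gives the robot as it stands. The module is installed in compiled form; this text tells all that it offers.
- The arm moves only by the tool send_rows, never from a script. Its argument "increments" is one flat list of numbers, 5 for each row, row after row: the shift along the world's x, y, z in mm, then the turn about the world's z in degrees, then the finger opening in mm, from 0 to 94. A call has 1 to 5 rows; each row is the pose to reach, as a shift and turn from the pose commanded when the call began; what a row does not reach only later rows make up. A row lasts 1/10 s, in which the tool goes at most 50 mm and 8.59 degrees, less where a joint would pass 70% of its speed; a pose out of reach is approached as far as the arm can. A call with a gripper value outside its range is refused whole. The fingers move at their own pace and stop on an object; "grip_force" is the grip in N (left out, the last holds). Time passes only in rows, so rows that repeat a pose let the fingers close. It gives the time, the measured TCP pose, the force and the opening at its end, in the units of the state.
- telemetry.read_state(): the state, without advancing time (a new reading comes with each control period).
- read_camera(name): name is "scene" or "top" or "wrist"; returns a dict with "img" (480x640x3 uint8, red, green, blue), "fov_y" (degrees; the focal length in pixels is half the picture's height over the tangent of half this angle, whatever the lens; pixels are square), "cx", "cy" (the principal point, pixels), "world_from_camera" (4x4, takes a point from camera to world coordinates); the wrist camera has in their place "mount" (4x4, takes a point from camera to tool coordinates, whose origin is the TCP and whose axes are the tool frame's). Camera axes: x right, y down, z forward; pixel columns grow to the right and rows downward; lengths in m; the calibration is good to about 2 mm. A picture is of the moment at which its call begins: read the wrist's pose just before it. There is no depth.
- ctrl.sign_off(): hands the job in, once; it reports no verdict.
The state is a dict: "time": time; "qpos": joint angles; "dq": joint speeds; "tau": joint torques, N m; "ee_pos": TCP position; "ee_rot": TCP orientation; "contact_force": force on the tool from outside, world axes, zero at the start; "torque": the same for the moment, N m; "finger_gap": opening from 0.0 (shut) to 1.0 (fully open).
Only numpy, scipy, OpenCV 4.12 (cv2) and the standard library are available. Lean on these libraries where they do the work, as an engineer would, in place of code of your own. Each camera call takes 0.05 s, during which the arm holds its last target.

### The job

Get the vial drying station ready: stand the blue-capped vial upright in the blue tray and the orange-capped vial upright in the orange tray, setting the glass down rather than dropping it, and leave the white-capped vial and the other things on the table where they are. Only then set the purge gas valve with its red handwheel: turn it clockwise until it is fully closed against its stop, then open it, anticlockwise, by exactly two full turns. Finish while holding the wheel's black crank grip between the fingers at that setting; do not let go of it.

Things in the scene. Friction and masses are not known exactly. Their poses are not given: they have to be found in the camera images.
- vial_blue: amber glass vial with its cap blue, about 45 g, standing: 66 mm tall, the cap is the top 16 mm and 29 mm in diameter, the body below 27 mm in diameter; origin at the centre of its foot, z up. Grip it from above by the cap and the top of the body, centre of the grip about 50 mm above the foot
- vial_orange: amber glass vial with its cap orange, about 45 g, standing: 66 mm tall, the cap is the top 16 mm and 29 mm in diameter, the body below 27 mm in diameter; origin at the centre of its foot, z up. Grip it from above by the cap and the top of the body, centre of the grip about 50 mm above the foot
- tray_blue: blue plastic tray fixed to the table, open at the top, 100 x 100 mm outside, walls 4 mm thick and 25 mm high, floor 4 mm thick (a vial standing in it has its foot 4 mm above the table); origin at the centre of its underside, x and y along its sides
- tray_orange: orange plastic tray fixed to the table, open at the top, 100 x 100 mm outside, walls 4 mm thick and 25 mm high, floor 4 mm thick (a vial standing in it has its foot 4 mm above the table); origin at the centre of its underside, x and y along its sides
- valve_wheel (a joint): angle of the red handwheel about its vertical stem, rad: 0 is fully closed, against a hard stop; it grows as the valve opens, anticlockwise seen from above (clockwise closes). It starts about 0.2 to 0.65 of a turn open; the far end stop is at five turns. It stays where it is left; turning it takes about 2 to 3 N at the crank grip
- wheel_hub (a point): centre of the top of the red handwheel's hub, on the wheel's vertical axis of rotation, 126 mm above the table; the wheel is 114 mm across, its rim 14 mm thick with the rim's top 125 mm above the table, with three spokes, on a brass valve body with a 90 x 90 mm steel foot plate and a pipe stub either way (120 mm end to end, 34 mm above the table)
- grip_mid (a point): middle of the black crank grip, where it is best held (155 mm above the table), on the grip's own upright axis, 50 mm from the wheel's axis; follows the wheel round. Half a turn of the wheel carries it to the other side of the hub
- crank_grip: black upright cylindrical crank grip on the handwheel's rim, 20 mm diameter, 48 mm tall, its top 177 mm above the table; origin on its own axis at its foot, 125 mm above the table. It spins freely on its pin, so a hand that holds it need not turn as the wheel goes round
- vial_white: white-capped amber vial, a bystander that looks like the other vials but has a white cap: 29 mm diameter, 66 mm tall, origin at the centre of its foot, z up
- bottle_near: open amber glass bottle, bystander, 40 mm diameter, 72 mm tall, beyond the trays; origin at the centre of its foot
- bottle_left: open amber glass bottle, bystander, 40 mm diameter, 72 mm tall, left beyond the vials; origin at the centre of its foot
- beaker: small clear beaker, bystander, 50 mm diameter, 60 mm tall; origin at the centre of its foot
- marker: white marker pen with a red cap, bystander, lying, 130 mm long, 15 mm thick; origin under the middle of its white part, 30 mm short of the middle of the whole; its x axis runs along it towards the cap

How it is judged:
On the way, in this order (a step that is already met when the one before it is completed fails the run):
1. both vials stand upright in the trays of their cap's colour, let go, while the valve is not yet closed (x of vial_blue in the frame of tray_blue between -0.042 and 0.042 m and y of vial_blue in the frame of tray_blue between -0.042 and 0.042 m and z of vial_blue in the frame of tray_blue below 0.012 m and angle between each of vial_blue, vial_orange's own z axis and vertical below 0.15 rad and linear speed of each of vial_blue, vial_orange below 0.03 m/s and contact force between the fingers and vial_blue below 0.1 N and x of vial_orange in the frame of tray_orange between -0.042 and 0.042 m and y of vial_orange in the frame of tray_orange between -0.042 and 0.042 m and z of vial_orange in the frame of tray_orange below 0.012 m and contact force between the fingers and vial_orange below 0.1 N and value of joint valve_wheel above 0.5 rad), for 0.2 s.
2. the valve is fully closed, against its stop (value of joint valve_wheel below 0.1 rad), for 0.2 s.
At the end, for the whole second after the job is handed in: each vial upright (0.15 rad), still and let go on the floor of its colour's tray (within 42 mm of its centre along x and y); wheel still, two turns open from the stop within 0.25 rad; fingers gripping the crank grip with over 2 N, grasp point within 35 mm of its middle (x of vial_blue in the frame of tray_blue between -0.042 and 0.042 m and y of vial_blue in the frame of tray_blue between -0.042 and 0.042 m and z of vial_blue in the frame of tray_blue below 0.012 m and angle between each of vial_blue, vial_orange's own z axis and vertical below 0.15 rad and linear speed of each of vial_blue, vial_orange below 0.03 m/s and contact force between the fingers and vial_blue below 0.1 N and x of vial_orange in the frame of tray_orange between -0.042 and 0.042 m and y of vial_orange in the frame of tray_orange between -0.042 and 0.042 m and z of vial_orange in the frame of tray_orange below 0.012 m and contact force between the fingers and vial_orange below 0.1 N and value of joint valve_wheel between 12.316 and 12.816 rad and velocity of joint valve_wheel between -0.1 and 0.1 rad/s and contact force between the fingers and crank_grip above 2 N and distance between the grasp point and grip_mid below 0.035 m); the arm keeps its last pose, push and grip.
It fails at once if the white-capped vial, a bottle, the beaker or the marker is moved by more than 30 mm (distance of any of vial_white, bottle_near, bottle_left, beaker, marker from where it was at the start of the episode above 0.03 m).
It fails at once if a vial falls: it moves faster than 0.7 m/s while no finger touches it (a drop of more than about 25 mm) ((linear speed of vial_blue above 0.7 m/s and contact force between the fingers and vial_blue below 0.01 N) or (linear speed of vial_orange above 0.7 m/s and contact force between the fingers and vial_orange below 0.01 N) or (linear speed of vial_white above 0.7 m/s and contact force between the fingers and vial_white below 0.01 N)).
It also fails if it takes over 72 s, if anything falls off the work surface, if the arm or the gripper's body presses on something with over 40 N, if the wrist force passes 120 N, or if a joint passes its speed limit or range.

## Working session

There is one attempt and no reset: what is moved stays moved. The work goes in short steps, Python scripts to look and compute and a tool call to move; the robot and the scene stay as the last step left them, time stands still between calls to the robot, and variables do not carry over. Pictures are saved under pics/ and viewed, and the job is handed in when it is done.

Besides the shell and the picture viewer there is one more tool, called after "Call:" as name(argument=value, ...) on one line, values as JSON. send_rows: Moves the arm, as the interface text tells. Its arguments: {"type":"object","properties":{"increments":{"type":"array"},"grip_force":{"type":"number"}},"required":["increments"]}

```bash
mkdir -p pics
cat > h.py <<'E'
import numpy as np, cv2
from cell import telemetry, read_camera, ctrl
from scipy.spatial.transform import Rotation as R
def snap(name,fn):
    s=telemetry.read_state(); c=read_camera(name)
    cv2.imwrite('pics/'+fn,c['img'][:,:,::-1]); 
    if 'mount' in c:
        T=np.eye(4);T[:3,:3]=R.from_rotvec(s['ee_rot']).as_matrix();T[:3,3]=s['ee_pos']
        c['W']=T@np.array(c['mount'])
    else: c['W']=np.array(c['world_from_camera'])
    c['f']=240/np.tan(np.radians(c['fov_y'])/2)
    return c
def pt(c,u,v,z):
    d=c['W'][:3,:3]@np.array([(u-c['cx'])/c['f'],(v-c['cy'])/c['f'],1]); o=c['W'][:3,3]
    return o+d*(z-o[2])/d[2]
def px(c,p):
    q=np.linalg.inv(c['W'])@np.append(p,1); return np.array([c['cx']+c['f']*q[0]/q[2],c['cy']+c['f']*q[1]/q[2]])
E
python3 - <<'E'
from h import *
import pickle
for n in ['scene','top','wrist']:
    c=snap(n,n+'0.png'); pickle.dump(c,open(n+'0.pkl','wb')); print(n,c['fov_y'],c['cx'],c['cy'],np.round(c['W'],3).tolist(), [k for k in c])
s=telemetry.read_state(); print(s)
E
```

```text
scene 49.55542900853719 317.64359193787425 238.28060017249572 [[-0.742, 0.437, -0.508, 1.079], [0.67, 0.463, -0.581, 0.639], [-0.019, -0.771, -0.636, 0.772], [0.0, 0.0, 0.0, 1.0]] ['img', 'fov_y', 'cx', 'cy', 'world_from_camera', 'W', 'f']
top 55.24266942639922 327.50388580954484 246.43033350474553 [[-0.001, -0.986, 0.168, 0.41], [-1.0, 0.003, 0.012, 0.026], [-0.013, -0.168, -0.986, 1.086], [0.0, 0.0, 0.0, 1.0]] ['img', 'fov_y', 'cx', 'cy', 'world_from_camera', 'W', 'f']
wrist 59.19365078043821 318.2714475630387 239.69359954944025 [[0.228, 0.948, 0.223, 0.067], [0.974, -0.222, -0.053, 0.575], [-0.001, 0.23, -0.973, 0.384], [0.0, 0.0, 0.0, 1.0]] ['img', 'fov_y', 'cx', 'cy', 'mount', 'W', 'f']
{'time': 0.15, 'qpos': array([ 1.21999558e+00,  2.76430725e-01,  1.50586444e+00, -3.29340581e-05,
        1.36070218e+00, -1.20994620e-01]), 'dq': array([ 0.00023661,  0.00102239, -0.00404014,  0.00129673,  0.00012009,
       -0.00090683]), 'tau': array([ 1.40345954e-03, -4.04933023e+01, -2.37428641e+01,  7.03298114e-02,
        3.15111363e-02, -7.11648681e-05]), 'ee_pos': array([0.13082874, 0.55942895, 0.1826055 ]), 'ee_rot': array([-1.03907866,  1.31038961,  1.03780675]), 'contact_force': array([-1.0584078 ,  0.22475128, -0.23728632]), 'torque': array([-0.03045981,  0.0185022 , -0.00524668]), 'finger_gap': 1.0026064548852789}
```

View pics/top0.png

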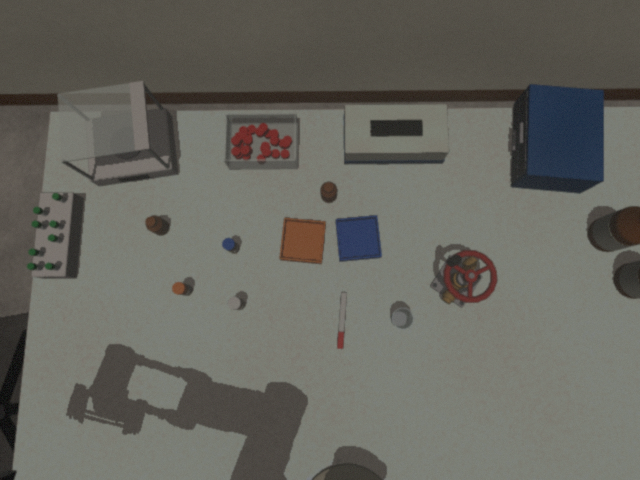

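View pics/scene0.png

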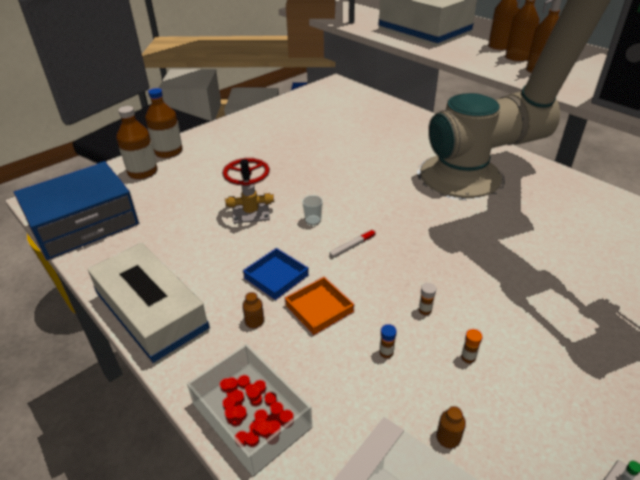

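View pics/wrist0.png

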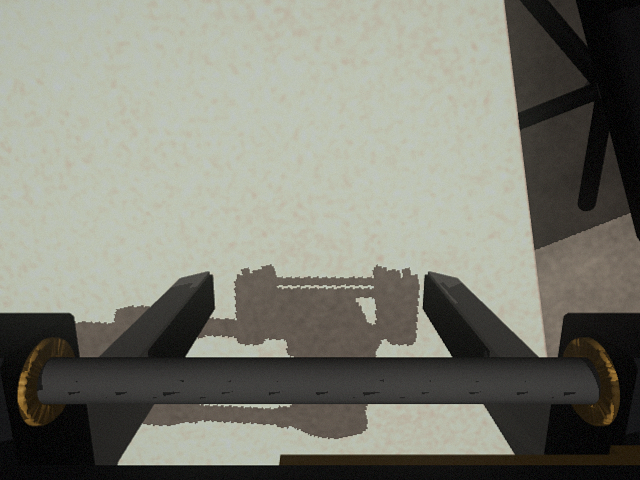

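```bash
python3 - <<'E'
from h import *
import pickle
for n in ['top','scene']:
    c=pickle.load(open(n+'0.pkl','rb')); hsv=cv2.cvtColor(c['img'],cv2.COLOR_RGB2HSV)
    print(n, 'tcp px',px(c,[0.131,0.56,0.183]))
    for nm,lo,hi in [('blue',(105,120,60),(130,255,255)),('orange',(5,170,110),(16,255,255)),('red',(174,150,60),(180,255,255)),('red2',(0,150,60),(4,255,255)),('amber',(5,100,20),(14,255,110))]:
        m=cv2.inRange(hsv,lo,hi); k,l,st,ce=cv2.connectedComponentsWithStats(m)
        for i in range(1,k):
            if st[i,4]>25: print(nm,st[i].tolist(),np.round(ce[i],1), np.round(pt(c,*ce[i],0.066),3),np.round(pt(c,*ce[i],0.004),3))
E
python3 - <<'E'
import cv2
a=cv2.imread('pics/top0.png')
cv2.imwrite('pics/t0a.png',cv2.resize(a[170:370,130:400],None,fx=2.9,fy=2.9,interpolation=cv2.INTER_CUBIC))
cv2.imwrite('pics/t0b.png',cv2.resize(a[230:340,370:520],None,fx=5,fy=5,interpolation=cv2.INTER_CUBIC))
a=cv2.imread('pics/scene0.png')
cv2.imwrite('pics/s0b.png',cv2.resize(a[140:240,200:340],None,fx=5,fy=5,interpolation=cv2.INTER_CUBIC))
E
```

```text
top tcp px [ 45.74154044 477.49877638]
blue [528, 86, 75, 94, 4841] [567.1 127. ] [ 0.865 -0.523  0.066] [ 0.893 -0.556  0.004]
blue [338, 219, 41, 38, 1046] [357.9 237.8] [ 0.603 -0.03   0.066] [ 0.615 -0.033  0.004]
red2 [232, 124, 35, 20, 288] [248.3 133.2] [0.855 0.225 0.066] [0.882 0.238 0.004]
red2 [267, 131, 11, 13, 90] [272.8 136.2] [0.847 0.168 0.066] [0.874 0.176 0.004]
red2 [279, 137, 12, 10, 66] [285.1 141.4] [0.834 0.138 0.066] [0.86  0.145 0.004]
red2 [261, 143, 9, 13, 75] [265.2 148.8] [0.816 0.185 0.066] [0.841 0.194 0.004]
red2 [233, 146, 16, 9, 71] [240.3 150. ] [0.813 0.243 0.066] [0.838 0.256 0.004]
red2 [273, 150, 6, 7, 32] [275.2 153.1] [0.805 0.161 0.066] [0.829 0.169 0.004]
red2 [282, 151, 6, 6, 29] [284.6 153.7] [0.804 0.139 0.066] [0.827 0.146 0.004]
amber [0, 95, 9, 10, 39] [ 2.9 98.8] [0.947 0.82  0.066] [0.979 0.869 0.004]
amber [8, 95, 17, 9, 67] [16.1 98.8] [0.946 0.788 0.066] [0.979 0.835 0.004]
amber [26, 95, 12, 7, 30] [31.5 97.7] [0.949 0.751 0.066] [0.982 0.795 0.004]
amber [323, 183, 11, 9, 63] [328.  186.7] [0.723 0.038 0.066] [0.742 0.038 0.004]
[... 2167 characters left out ...]
489 0.266 0.066] [0.437 0.234 0.004]
amber [243, 299, 21, 30, 267] [252.5 315.4] [0.749 0.077 0.066] [0.72  0.027 0.004]
amber [286, 301, 67, 34, 368] [314.7 319. ] [0.672 0.16  0.066] [0.636 0.118 0.004]
amber [419, 310, 11, 5, 34] [423.9 312.4] [0.517 0.283 0.066] [0.468 0.252 0.004]
amber [465, 338, 14, 15, 116] [470.7 345.5] [0.519 0.385 0.066] [0.469 0.363 0.004]
amber [381, 340, 13, 8, 57] [386.9 343.6] [0.619 0.286 0.066] [0.579 0.255 0.004]
amber [380, 352, 12, 6, 34] [384.9 355.3] [0.64  0.3   0.066] [0.601 0.27  0.004]
amber [462, 356, 12, 8, 40] [466.7 360.2] [0.549 0.398 0.066] [0.502 0.377 0.004]
amber [437, 411, 27, 38, 293] [447.  435.2] [0.681 0.458 0.066] [0.646 0.442 0.004]
```

View pics/t0b.png

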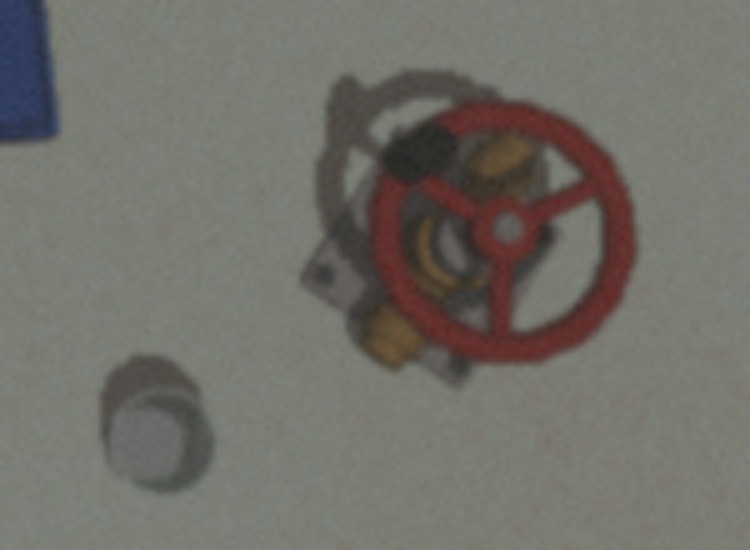

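View pics/s0b.png

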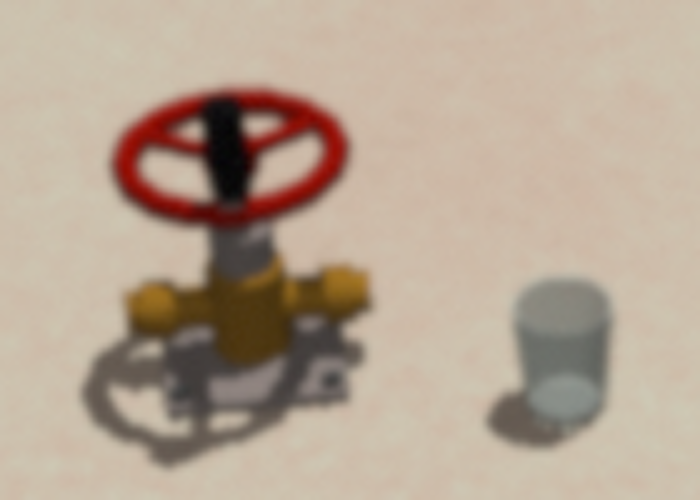

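View pics/t0a.png

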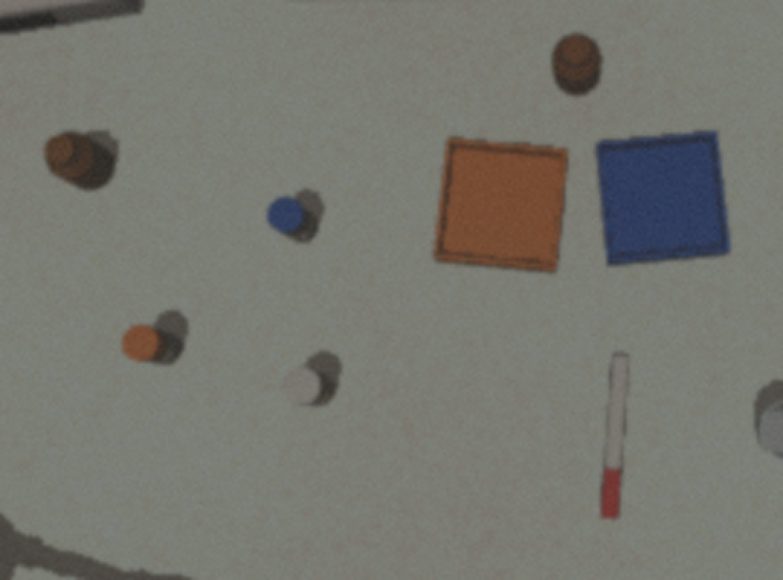

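Run:
```python
from h import *
import pickle
t=pickle.load(open('top0.pkl','rb'));s=pickle.load(open('scene0.pkl','rb'))
A=lambda u,v,z:np.round(pt(t,130+u/2.9,170+v/2.9,z),4)
B=lambda u,v,z:np.round(pt(t,370+u/5,230+v/5,z),4)
for n,u,v,z in [('blue',287,215,.066),('orange',141,342,.066),('white',304,386,.066),('bl',62,152,.072),('bn',577,55,.072)]: print(n,A(u,v,z))
for n,l in [('OT',[(448,139),(567,150),(555,271),(436,261)]),('BT',[(597,142),(715,132),(729,253),(609,264)])]:
    P=np.array([A(u,v,.025) for u,v in l]);print(n,P.mean(0),[np.round(np.linalg.norm(P[i]-P[i-1]),3) for i in range(4)],np.degrees(np.arctan2(*(P[1]-P[0])[[0,1]])))
print('marker',A(620,353,.007),A(610,518,.007))
print('hub',B(508,227,.126),'grip',B(425,150,.155),B(432,143,.177),'beaker',B(160,440,.06))
C=lambda u,v,z:np.round(pt(s,200+u/5,140+v/5,z),4)
print('scene hub',C(232,155,.126),'grip top',C(223,103,.177))
print('scene blue',pt(s,388.5,330,.062),'or',pt(s,473.5,334.5,.062))
for p in [[.42,-.27,.126]]: print(px(t,p),px(s,p))
```

```text
blue [0.5893 0.262  0.066 ]
orange [0.4905 0.3711 0.066 ]
white [0.4567 0.2444 0.066 ]
bl [0.639  0.4393 0.072 ]
bn [0.7158 0.0354 0.072 ]
OT [0.60435  0.097275 0.025   ] [np.float64(0.101), np.float64(0.098), np.float64(0.1), np.float64(0.096)] -174.37095834394572
BT [ 0.610075 -0.033275  0.025   ] [np.float64(0.101), np.float64(0.097), np.float64(0.1), np.float64(0.097)] 175.260927681487
marker [0.4855 0.0016 0.007 ] [0.3551 0.0105 0.007 ]
hub [ 0.5106 -0.2631  0.126 ] grip [ 0.5392 -0.2223  0.155 ] [ 0.539  -0.2194  0.177 ] beaker [ 0.4237 -0.1251  0.06  ]
scene hub [ 0.5194 -0.247   0.126 ] grip top [ 0.5411 -0.2147  0.177 ]
scene blue [0.59201437 0.26523656 0.062     ] or [0.49178626 0.37256403 0.062     ]
[477.32532584 319.27085176] [273.790878   152.27600745]
```

Run:
```python
from h import *
s=telemetry.read_state(); M=R.from_rotvec(s['ee_rot']).as_matrix(); print(M.round(3));
```

```text
[[-0.    -0.974  0.228]
 [-0.001  0.228  0.974]
 [-1.     0.    -0.001]]
```

Call:
send_rows(increments=[36,-19,0,0,94,72,-38,0,0,94,108,-57,0,0,94,144,-75,0,0,94,180,-94,0,0,94])

```text
time: 0.65
ee_pos: [0.3121, 0.465, 0.183]
ee_rot: [-1.038, 1.309, 1.039]
contact_force: [0.3, 0.5, -1.0]
finger_gap: 0.997
```

Call:
send_rows(increments=[36,-19,0,0,70,72,-38,0,0,70,108,-57,0,0,70,144,-75,0,0,70,179,-93,0,0,70])

```text
time: 1.15
ee_pos: [0.4912, 0.3718, 0.183]
ee_rot: [-1.038, 1.31, 1.038]
contact_force: [0.2, -0.2, -0.6]
finger_gap: 0.743
```

Run:
```python
from h import *
import pickle
c=snap('wrist','w1.png');pickle.dump(c,open('w1.pkl','wb'))
for p in [[.4905,.3715,.066],[.59,.263,.066]]: print(px(c,p))
print(telemetry.read_state()['ee_pos'])
```

```text
[317.24280542 227.05554048]
[218.00720139 369.90333281]
[0.49783378 0.3686348  0.18252091]
```

View pics/w1.png

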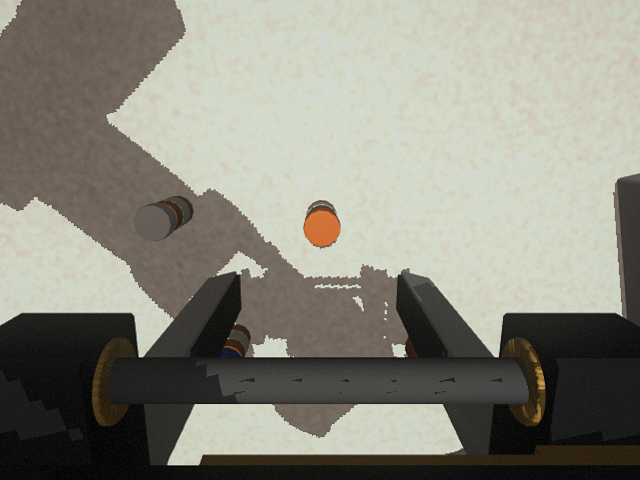

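Run:
```python
from h import *
import pickle
print(telemetry.read_state()['ee_pos'])
c=snap('wrist','w2.png')
hsv=cv2.cvtColor(c['img'],cv2.COLOR_RGB2HSV);m=cv2.inRange(hsv,(5,150,150),(18,255,255)); k,l,st,ce=cv2.connectedComponentsWithStats(m)
for i in range(1,k):
  if st[i,4]>300: print(st[i],ce[i],pt(c,*ce[i],.066))
print(telemetry.read_state()['ee_pos'])
```

```text
[0.49783378 0.3686348  0.18252091]
[ 306  200   36   36 1024] [323.80664062 217.65136719] [0.49174322 0.3745605  0.066     ]
[0.49440282 0.37030402 0.18233857]
```

Call:
send_rows(increments=[1,0,-30,0,70,1,0,-60,0,70,1,0,-90,0,70,1,0,-115,0,70,1,0,-125,0,70], grip_force=12)

```text
time: 1.75
ee_pos: [0.4883, 0.3722, 0.0555]
ee_rot: [-1.038, 1.315, 1.04]
contact_force: [-0.3, 0.1, -1.0]
finger_gap: 0.748
```

Run:
```python
from h import *
c=snap('wrist','w3.png')
print(telemetry.read_state()['ee_pos'])
```

```text
[0.48830505 0.3721131  0.0550845 ]
```

View pics/w3.png

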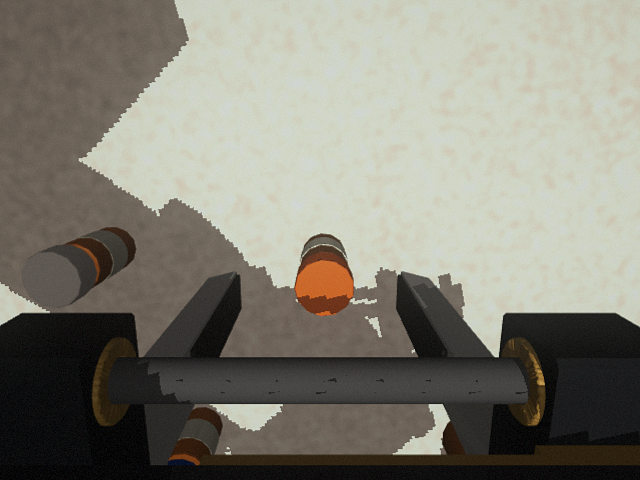

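Call:
send_rows(increments=[0,0,-5,0,70,0,0,-13,0,70,0,0,-13,0,70])

```text
time: 2.1
ee_pos: [0.4909, 0.373, 0.0453]
ee_rot: [-1.038, 1.309, 1.038]
contact_force: [0.2, -0.1, -0.1]
finger_gap: 0.743
```

Run:
```python
from h import *
c=snap('wrist','w4.png'); s=telemetry.read_state()
print(s['ee_pos'])
p=np.array(s['ee_pos']);p[2]=.066; print(px(c,p))
hsv=cv2.cvtColor(c['img'],cv2.COLOR_RGB2HSV);m=cv2.inRange(hsv,(5,150,100),(18,255,255)); k,l,st,ce=cv2.connectedComponentsWithStats(m)
for i in range(1,k):
  if st[i,4]>300: print(st[i],ce[i],pt(c,*ce[i],.066))
```

```text
[0.49110524 0.3730809  0.04564152]
[318.04388628 289.9430293 ]
[ 290  252   63   68 3104] [321.07828608 287.08150773] [0.49008832 0.37472611 0.066     ]
```

View pics/w4.png

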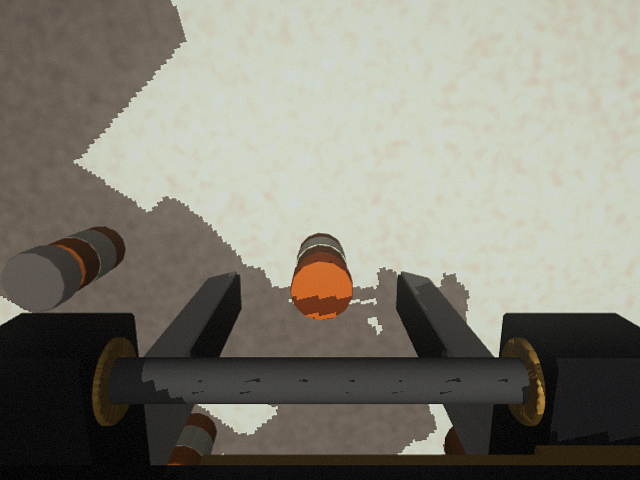

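Call:
send_rows(increments=[0,1,0,0,0,0,1,0,0,0,0,1,0,0,0,0,1,0,0,0,0,1,0,0,0], grip_force=15)

```text
time: 2.65
ee_pos: [0.491, 0.3739, 0.0454]
ee_rot: [-1.038, 1.309, 1.038]
contact_force: [-0.3, -0.3, -0.2]
finger_gap: 0.359
```

Call:
send_rows(increments=[0,0,0,0,0,0,0,5,0,0,0,0,20,0,0,0,0,45,0,0,0,0,70,0,0])

```text
time: 3.15
ee_pos: [0.4907, 0.3737, 0.116]
ee_rot: [-1.038, 1.31, 1.038]
contact_force: [0.1, 0.2, 0.2]
finger_gap: 0.0
```

Run:
```python
from h import *
c=snap('wrist','w5.png')
```

```text
(no output)
```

View pics/w5.png

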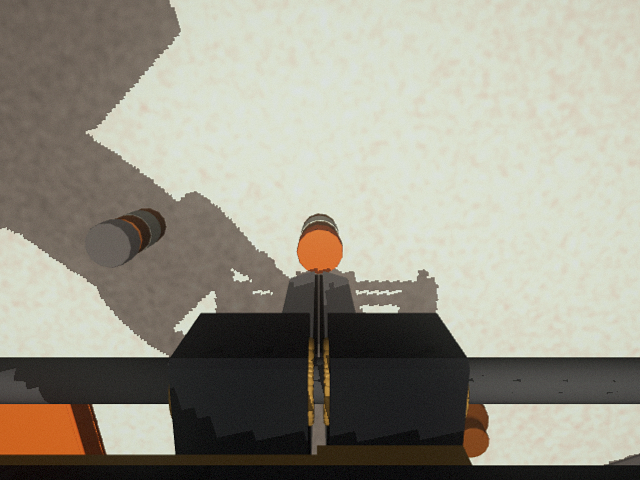

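The fingers were still closing when the lift began, so the vial stayed behind, still upright at (320,250). I'll reopen, measure again and wait for contact this time.

Call:
send_rows(increments=[0,0,30,0,60,0,0,30,0,60,0,0,30,0,60,0,0,30,0,60,0,0,30,0,60])

```text
time: 3.7
ee_pos: [0.4902, 0.3734, 0.1438]
ee_rot: [-1.038, 1.312, 1.039]
contact_force: [0.8, -0.3, 0.9]
finger_gap: 0.393
```

Call:
send_rows(increments=[0,0,0,0,60,0,0,0,0,60,0,0,0,0,60])

```text
time: 4.0
ee_pos: [0.4909, 0.3739, 0.1449]
ee_rot: [-1.038, 1.31, 1.038]
contact_force: [0.9, -0.2, -0.1]
finger_gap: 0.629
```

Run:
```python
from h import *
import pickle
c=snap('wrist','w6.png');pickle.dump(c,open('w6.pkl','wb'));s=telemetry.read_state();print(s['ee_pos'],s['finger_gap'])
p=np.array(s['ee_pos']);p[2]=.066; print(px(c,p))
hsv=cv2.cvtColor(c['img'],cv2.COLOR_RGB2HSV);m=cv2.inRange(hsv,(5,150,100),(18,255,255)); k,l,st,ce=cv2.connectedComponentsWithStats(m)
for i in range(1,k):
  if st[i,4]>300: print(st[i],ce[i],pt(c,*ce[i],.066))
```

```text
[0.49092579 0.37388078 0.14504578] 0.6302019261725964
[317.90596401 239.25171533]
[ 299  217   41   44 1345] [319.04237918 239.0260223 ] [0.49094869 0.37467082 0.066     ]
```

View pics/w6.png

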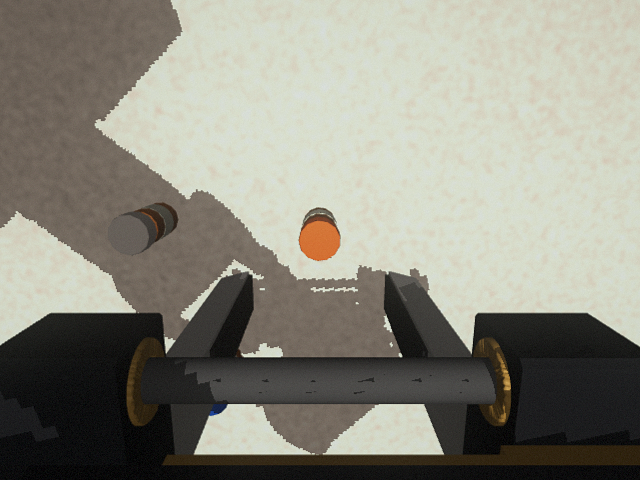

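The orange cap is at (319,239), 1 mm from the jaw centre line. I'll go down and close fully before lifting.

Call:
send_rows(increments=[0,1,-35,0,50,0,1,-70,0,50,0,1,-92,0,50,0,1,-100,0,50,0,1,-100,0,50])

```text
time: 4.55
ee_pos: [0.4904, 0.3745, 0.0443]
ee_rot: [-1.038, 1.311, 1.039]
contact_force: [0.4, -0.6, 1.4]
finger_gap: 0.531
```

Call:
send_rows(increments=[0,0,0,0,0,0,0,0,0,0,0,0,0,0,0,0,0,0,0,0,0,0,0,0,0], grip_force=15)

```text
time: 5.05
ee_pos: [0.4912, 0.3751, 0.0458]
ee_rot: [-1.038, 1.308, 1.038]
contact_force: [-0.1, 1.1, 1.3]
finger_gap: 0.143
```

Run:
```python
from h import *
c=snap('wrist','w7.png');c=snap('scene','s7.png');s=telemetry.read_state();print(s['ee_pos'],s['finger_gap'])
```

```text
[0.49103934 0.37495243 0.04550571] 0.05806748207743002
```

View pics/w7.png

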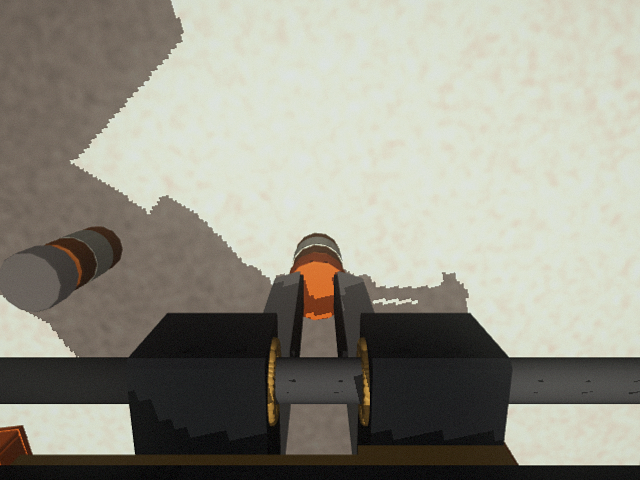

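View pics/s7.png

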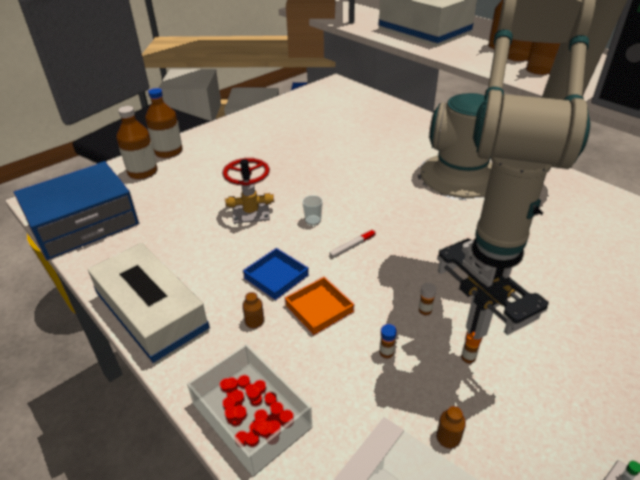

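Run:
```python
from h import *
c=snap('wrist','w8.png');s=telemetry.read_state();print(s['ee_pos'],s['finger_gap'])
print(np.round(c['mount'],4).tolist(), c['f'])
p=np.array(s['ee_pos'])
for dz in [.005,0,-.014]: print(dz,px(c,p+[0,0,dz]))
M=R.from_rotvec(s['ee_rot']).as_matrix()
for z in [-.047,.047]:
  for y in [-.008,.008]: print(z,y,px(c,p+M@[.014,y,z]))
c=snap('top','t8.png')
print(px(c,p))
cv2.imwrite('pics/t8z.png',cv2.resize(c['img'][200:400,60:330,::-1],None,fx=2.9,fy=2.9,interpolation=cv2.INTER_CUBIC))
```

```text
[0.49102325 0.37493173 0.04542125] 0.02334152677603687
[[-0.0006, -0.2298, 0.9732, -0.2014], [-0.0003, -0.9732, -0.2298, 0.0658], [1.0, -0.0005, 0.0005, 0.0002], [0.0, 0.0, 0.0, 1.0]] 422.5309121704885
0.005 [317.70515689 278.32390431]
0 [317.70882915 275.13313312]
-0.014 [317.718266  266.9335858]
-0.047 -0.008 [230.12685324 281.27482471]
-0.047 0.008 [228.66257832 252.45769227]
0.047 -0.008 [405.31668091 281.17792906]
0.047 0.008 [406.7422503  252.36685437]
[179.98195976 288.42860271]
```

View pics/t8z.png

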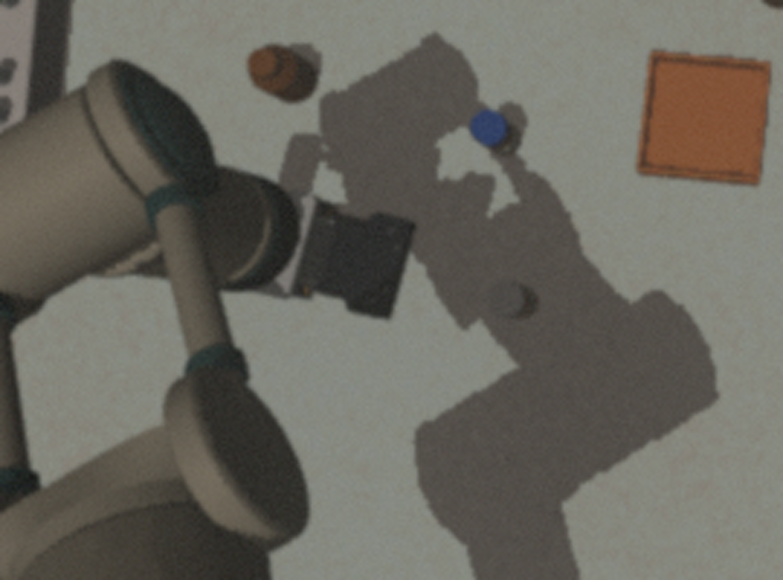

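View pics/w8.png

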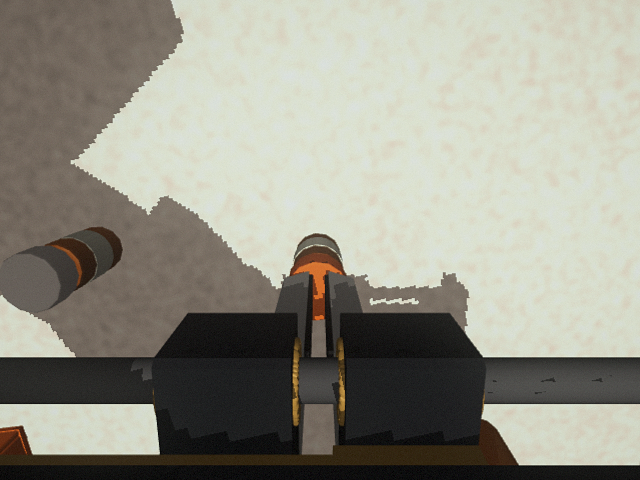

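The pictures disagree with the stated gripper geometry. The fingertips should project at v≈252, but they show at v≈272. The finger spacing also puts them about 37 mm nearer the camera, roughly 23 mm behind the TCP. So the jaws shut just above the 66 mm cap and the vial was not touched. I'll reopen and go lower, keeping safe for both geometries.

Call:
send_rows(increments=[0,0,0,0,60,0,0,0,0,60,0,0,0,0,60,0,0,0,0,60,0,0,0,0,60])

```text
time: 5.75
ee_pos: [0.491, 0.3749, 0.0453]
ee_rot: [-1.038, 1.309, 1.038]
contact_force: [-0.3, 0.5, 0.9]
finger_gap: 0.394
```

Call:
send_rows(increments=[0,0,0,0,60,0,0,0,0,60,0,0,-10,0,60,0,0,-20,0,60,0,0,-27,0,60])

```text
time: 6.25
ee_pos: [0.4902, 0.3745, 0.0167]
ee_rot: [-1.038, 1.311, 1.039]
contact_force: [0.6, -0.3, -0.7]
finger_gap: 0.636
```

Call:
send_rows(increments=[0,0,0,0,0,0,0,0,0,0,0,0,0,0,0,0,0,0,0,0,0,0,0,0,0])

```text
time: 6.75
ee_pos: [0.4912, 0.3751, 0.0187]
ee_rot: [-1.038, 1.308, 1.038]
contact_force: [-0.1, 1.4, 1.3]
finger_gap: 0.301
```

Call:
send_rows(increments=[0,0,0,0,0,0,0,0,0,0])

```text
time: 6.95
ee_pos: [0.4913, 0.3751, 0.0187]
ee_rot: [-1.038, 1.308, 1.038]
contact_force: [0.2, 0.2, 1.2]
finger_gap: 0.305
```

Run:
```python
from h import *
c=snap('wrist','w9.png');s=telemetry.read_state();print(s['ee_pos'],s['finger_gap']*94)
```

```text
[0.49125147 0.37509855 0.01866053] 28.320914267641676
```

View pics/w9.png

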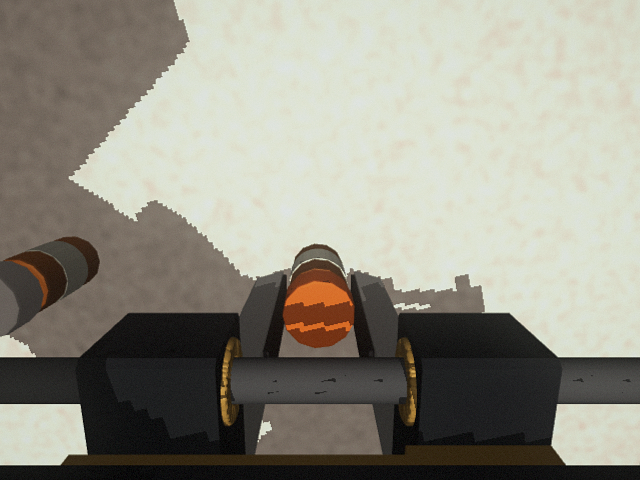

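Orange vial held, gap 28.3 mm, with the cap between the pads at (320,305). Lifting and carrying it.

Call:
send_rows(increments=[0,0,8,0,0,0,0,25,0,0,0,0,50,0,0,0,0,75,0,0,0,0,100,0,0])

```text
time: 7.5
ee_pos: [0.4907, 0.3748, 0.1195]
ee_rot: [-1.038, 1.309, 1.038]
contact_force: [0.5, -0.6, -1.2]
finger_gap: 0.309
```

Run:
```python
from h import *
c=snap('wrist','w10.png');s=telemetry.read_state();print(s['ee_pos'],s['finger_gap']*94)
```

```text
[0.49331374 0.37638051 0.12416979] 28.420658645322185
```

View pics/w10.png

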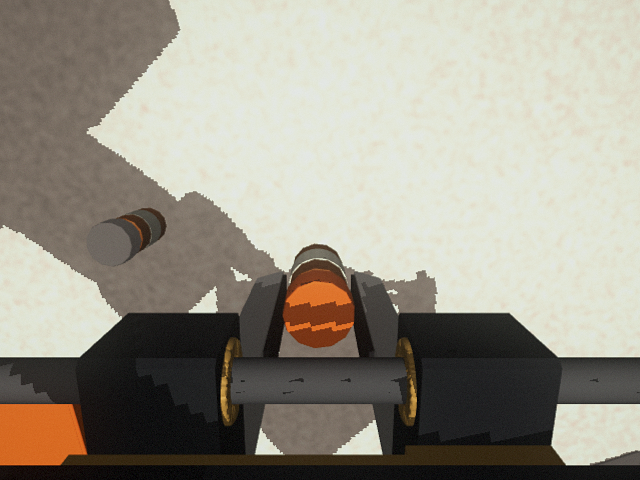

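The vial came up with the gripper, at the same place between the pads.

Call:
send_rows(increments=[10,-25,0,0,0,25,-60,0,0,0,39,-95,0,0,0,53,-130,0,0,0,67,-165,0,0,0])

```text
time: 8.05
ee_pos: [0.558, 0.2085, 0.1179]
ee_rot: [-1.038, 1.309, 1.039]
contact_force: [-0.4, -0.2, -0.3]
finger_gap: 0.303
```

Call:
send_rows(increments=[14,-35,0,0,0,28,-70,0,0,0,40,-98,0,0,0,46,-113,0,0,0,46,-113,0,0,0])

```text
time: 8.55
ee_pos: [0.6044, 0.0953, 0.1178]
ee_rot: [-1.036, 1.311, 1.036]
contact_force: [0.3, 0.6, -0.1]
finger_gap: 0.304
```

Run:
```python
from h import *
c=snap('wrist','w11.png');s=telemetry.read_state();print(s['ee_pos'],s['finger_gap']*94)
for a in (-.05,.05):
  for b in (-.05,.05): 
    th=np.radians(-5.2); print(px(c,[.604+a*np.cos(th)-b*np.sin(th),.097+a*np.sin(th)+b*np.cos(th),.025]).round())
```

```text
[0.60367433 0.09688716 0.11790071] 28.7796617308617
[238. 174.]
[382. 153.]
[263. 308.]
[397. 290.]
```

View pics/w11.png

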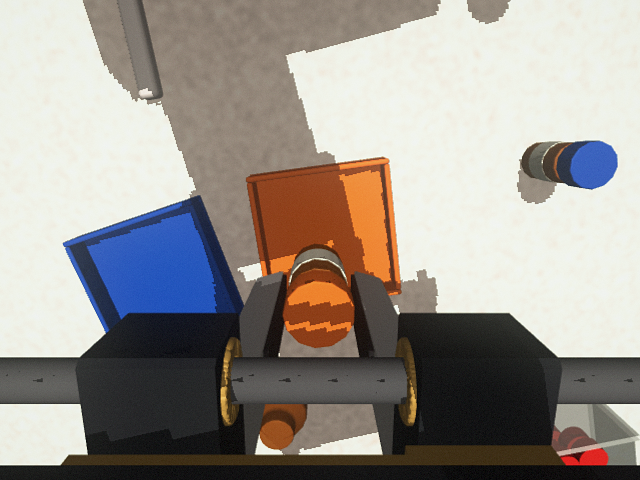

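The orange tray's rim lies 5 to 10 px from where I predicted it, which is 3–5 mm. The vial is over the tray, so I'll set it down.

Call:
send_rows(increments=[0,0,-25,0,0,0,0,-50,0,0,0,0,-70,0,0,0,0,-82,0,0,0,0,-88,0,0])

```text
time: 9.1
ee_pos: [0.6028, 0.0984, 0.0292]
ee_rot: [-1.038, 1.31, 1.041]
contact_force: [0.7, 0.9, -0.7]
finger_gap: 0.305
```

Call:
send_rows(increments=[0,0,-2,0,0,0,0,-4,0,0,0,0,-6,0,0,0,0,-7,0,0])

```text
time: 9.5
ee_pos: [0.6044, 0.0969, 0.0238]
ee_rot: [-1.039, 1.308, 1.038]
contact_force: [-0.8, -0.2, -0.9]
finger_gap: 0.304
```

Call:
send_rows(increments=[0,0,-1,0,0,0,0,-1,0,0,0,0,-1,0,0])

```text
time: 9.8
ee_pos: [0.6043, 0.0968, 0.0227]
ee_rot: [-1.038, 1.309, 1.038]
contact_force: [0.8, -0.6, 0.7]
finger_gap: 0.311
```

Call:
send_rows(increments=[0,0,0,0,33,0,0,0,0,38,0,0,0,0,45,0,0,0,0,50,0,0,0,0,60])

```text
time: 10.3
ee_pos: [0.6039, 0.0969, 0.0223]
ee_rot: [-1.038, 1.309, 1.038]
contact_force: [-0.1, -1.0, 0.3]
finger_gap: 0.58
```

Run:
```python
from h import *
c=snap('wrist','w12.png');s=telemetry.read_state();print(s['ee_pos'],s['finger_gap']*94)
```

```text
[0.60399438 0.09690207 0.0222377 ] 58.21412079223949
```

View pics/w12.png

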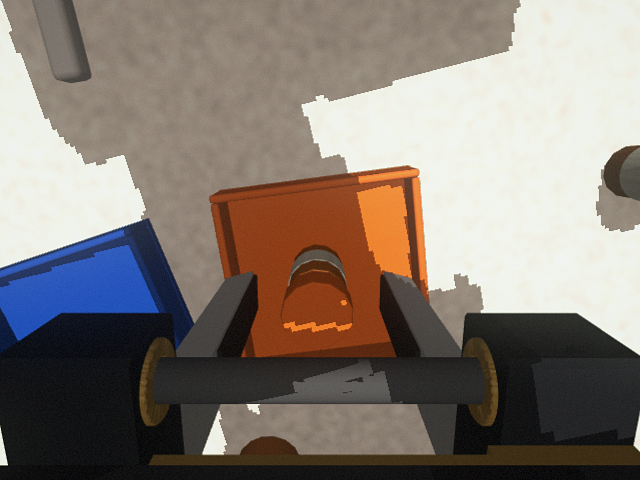

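The orange vial stands upright in its tray with the fingers clear. Next, up and over to the blue vial.

Call:
send_rows(increments=[0,0,20,0,60,0,0,55,0,60,0,0,90,0,60,-3,35,110,0,60,-6,75,110,0,60])

```text
time: 10.85
ee_pos: [0.6008, 0.1719, 0.1364]
ee_rot: [-1.038, 1.303, 1.032]
contact_force: [1.1, 0.6, 0.4]
finger_gap: 0.634
```

Call:
send_rows(increments=[-3,40,0,0,60,-6,70,0,0,60,-8,91,0,0,60,-8,91,0,0,60,-8,91,0,0,60])

```text
time: 11.35
ee_pos: [0.5898, 0.2626, 0.1321]
ee_rot: [-1.04, 1.31, 1.039]
contact_force: [0.8, -1.1, -0.0]
finger_gap: 0.639
```

Run:
```python
from h import *
c=snap('wrist','w13.png');s=telemetry.read_state();print(s['ee_pos'],s['finger_gap']*94)
p=np.array(s['ee_pos']);p[2]=.066; print(px(c,p))
hsv=cv2.cvtColor(c['img'],cv2.COLOR_RGB2HSV);m=cv2.inRange(hsv,(105,120,60),(130,255,255)); k,l,st,ce=cv2.connectedComponentsWithStats(m)
for i in range(1,k):
  if st[i,4]>300: print(st[i],ce[i],pt(c,*ce[i],.066))
```

```text
[0.58997845 0.26198291 0.13211254] 60.03662179068435
[317.03737196 244.0707137 ]
[ 303  223   43   43 1390] [323.72230216 244.67841727] [0.59136607 0.26613711 0.066     ]
[  0 279  25  65 865] [  8.04855491 315.26242775] [0.590834   0.04618291 0.066     ]
```

View pics/w13.png

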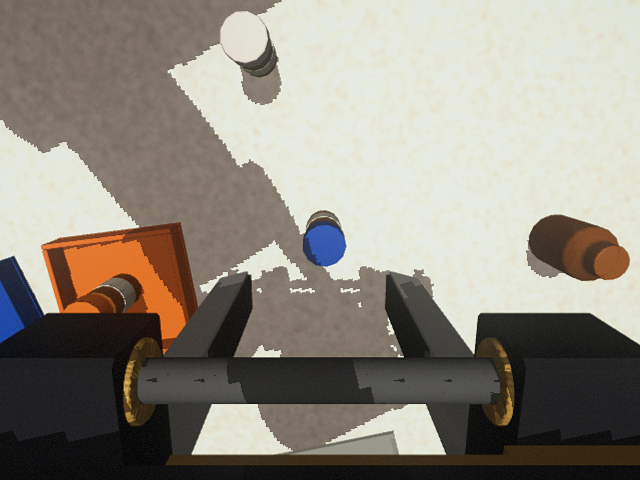

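The blue cap is at (324,245), so I need to shift +1, +4 mm. The orange vial is standing in its tray at the left.

Call:
send_rows(increments=[1,4,-20,0,60,1,4,-55,0,60,1,4,-90,0,60,1,4,-108,0,60,1,4,-114,0,60])

```text
time: 11.9
ee_pos: [0.5895, 0.2646, 0.0158]
ee_rot: [-1.037, 1.315, 1.039]
contact_force: [-0.1, 0.1, -0.7]
finger_gap: 0.639
```

Call:
send_rows(increments=[0,0,0,0,0,0,0,0,0,0,0,0,0,0,0,0,0,0,0,0,0,0,0,0,0])

```text
time: 12.4
ee_pos: [0.5917, 0.2671, 0.0194]
ee_rot: [-1.039, 1.307, 1.037]
contact_force: [-0.1, -0.3, 2.4]
finger_gap: 0.305
```

Call:
send_rows(increments=[0,0,0,0,0,0,0,0,0,0])

```text
time: 12.6
ee_pos: [0.5918, 0.2671, 0.0194]
ee_rot: [-1.039, 1.307, 1.037]
contact_force: [0.6, -0.5, 6.1]
finger_gap: 0.305
```

Call:
send_rows(increments=[0,0,8,0,0,0,0,25,0,0,0,0,50,0,0,0,0,75,0,0,0,0,100,0,0])

```text
time: 13.1
ee_pos: [0.5903, 0.2669, 0.1189]
ee_rot: [-1.038, 1.31, 1.039]
contact_force: [0.8, 0.4, -0.0]
finger_gap: 0.304
```

Run:
```python
from h import *
c=snap('wrist','w14.png');s=telemetry.read_state();print(s['ee_pos'],s['finger_gap']*94)
```

```text
[0.59321527 0.26794982 0.1237925 ] 28.620217292113562
```

View pics/w14.png

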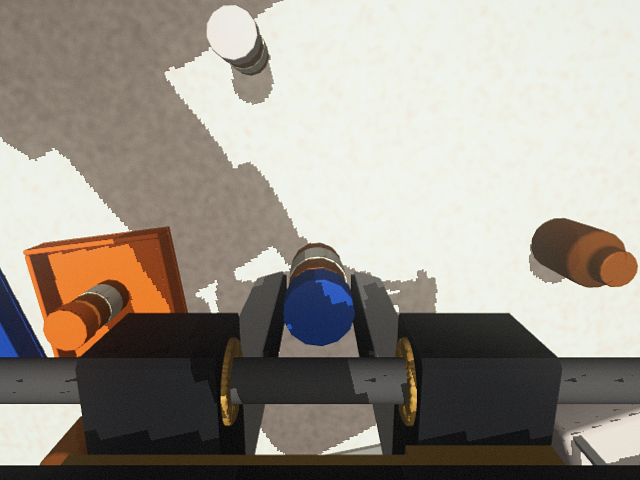

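Blue vial held. Carrying it to the blue tray.

Call:
send_rows(increments=[2,-20,10,0,0,4,-55,20,0,0,6,-95,20,0,0,9,-135,20,0,0,11,-175,20,0,0])

```text
time: 13.65
ee_pos: [0.6015, 0.0907, 0.1376]
ee_rot: [-1.038, 1.309, 1.039]
contact_force: [0.9, 0.1, -1.0]
finger_gap: 0.302
```

Call:
send_rows(increments=[3,-40,0,0,0,6,-80,0,0,0,8,-112,0,0,0,8,-125,0,0,0,8,-125,0,0,0])

```text
time: 14.15
ee_pos: [0.6096, -0.0342, 0.1375]
ee_rot: [-1.035, 1.311, 1.037]
contact_force: [-0.4, 1.4, -0.5]
finger_gap: 0.302
```

Run:
```python
from h import *
c=snap('wrist','w15.png');s=telemetry.read_state();print(s['ee_pos'],s['finger_gap']*94)
```

```text
[ 0.60956941 -0.03268313  0.13771183] 28.362584272450448
```

View pics/w15.png

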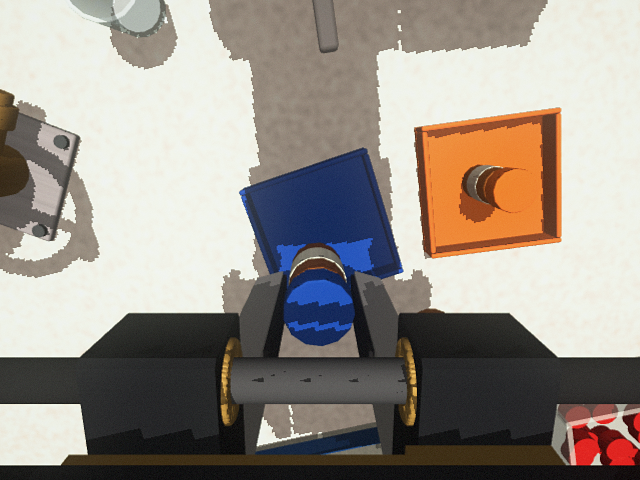

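Over the blue tray. The orange vial stands at (497,187), central in its own tray. Setting the blue vial down.

Call:
send_rows(increments=[0,0,-30,0,0,0,0,-65,0,0,0,0,-90,0,0,0,0,-103,0,0,0,0,-108,0,0])

```text
time: 14.7
ee_pos: [0.6091, -0.0313, 0.0289]
ee_rot: [-1.038, 1.31, 1.042]
contact_force: [-0.8, -0.5, -0.8]
finger_gap: 0.304
```

Call:
send_rows(increments=[0,0,-2,0,0,0,0,-4,0,0,0,0,-6,0,0,0,0,-7,0,0,0,0,-7,0,0])

```text
time: 15.2
ee_pos: [0.6102, -0.0332, 0.0237]
ee_rot: [-1.038, 1.309, 1.038]
contact_force: [0.7, 0.3, -0.8]
finger_gap: 0.3
```

Call:
send_rows(increments=[0,0,-1,0,0,0,0,-1,0,0])

```text
time: 15.4
ee_pos: [0.6107, -0.0334, 0.0234]
ee_rot: [-1.039, 1.308, 1.037]
contact_force: [-0.6, -0.1, 4.1]
finger_gap: 0.306
```

Call:
send_rows(increments=[0,0,0,0,33,0,0,0,0,38,0,0,0,0,45,0,0,0,0,50,0,0,0,0,60])

```text
time: 15.9
ee_pos: [0.6099, -0.033, 0.0221]
ee_rot: [-1.038, 1.309, 1.039]
contact_force: [0.4, -0.4, -0.1]
finger_gap: 0.584
```

Call:
send_rows(increments=[0,0,20,0,60,0,0,55,0,60,0,0,100,0,60,0,0,140,0,60,0,0,160,0,60])

```text
time: 16.4
ee_pos: [0.6118, -0.0333, 0.1865]
ee_rot: [-1.041, 1.305, 1.034]
contact_force: [-0.7, 0.3, 0.7]
finger_gap: 0.64
```

Run:
```python
from h import *
c=snap('wrist','w16.png');s=telemetry.read_state();print(s['ee_pos'],s['finger_gap']*94)
c=snap('scene','s16.png')
```

```text
[ 0.61313471 -0.03354187  0.18870059] 60.1709713561584
```

View pics/w16.png

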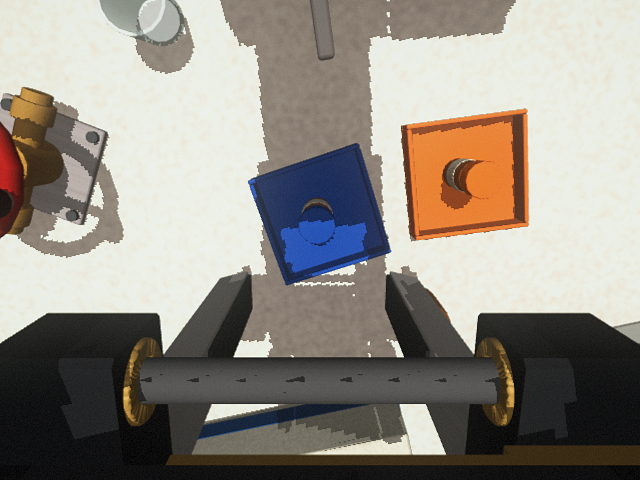

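View pics/s16.png

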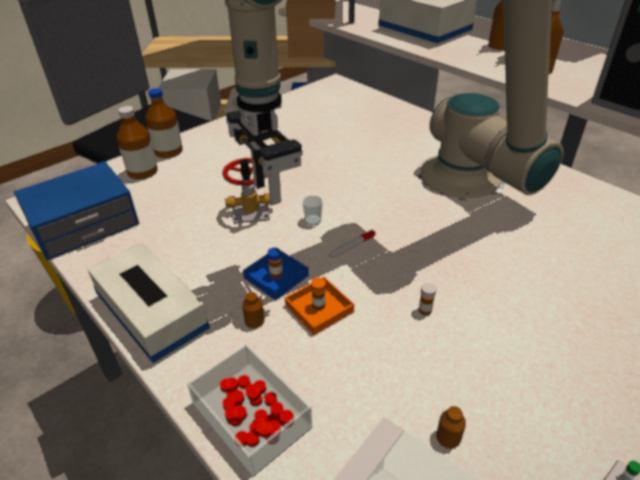

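Both vials stand upright in the right trays. Moving above the crank grip to measure it with the wrist camera.

Call:
send_rows(increments=[-5,-12,17,0,60,-19,-50,17,0,60,-33,-88,17,0,60,-47,-125,17,0,60,-60,-158,17,0,60])

```text
time: 17.0
ee_pos: [0.5483, -0.1921, 0.1971]
ee_rot: [-1.036, 1.311, 1.041]
contact_force: [0.2, -0.7, 0.4]
finger_gap: 0.638
```

Call:
send_rows(increments=[-7,-22,0,0,60,-11,-30,0,0,60,-11,-30,0,0,60,-11,-30,0,0,60])

```text
time: 17.4
ee_pos: [0.5389, -0.2199, 0.1985]
ee_rot: [-1.037, 1.309, 1.04]
contact_force: [0.1, 0.3, 0.3]
finger_gap: 0.639
```

Run:
```python
from h import *
import pickle
c=snap('wrist','w17.png');s=telemetry.read_state();print(s['ee_pos'],s['finger_gap']*94);pickle.dump(c,open('w17.pkl','wb'))
print(px(c,[.511,-.263,.126]),px(c,[.539,-.221,.177]))
c=snap('top','t17.png')
```

```text
[ 0.53914982 -0.219726    0.19871941] 60.058498911450165
[244.14408372 215.74556344] [315.85901244 263.59133636]
```

View pics/w17.png

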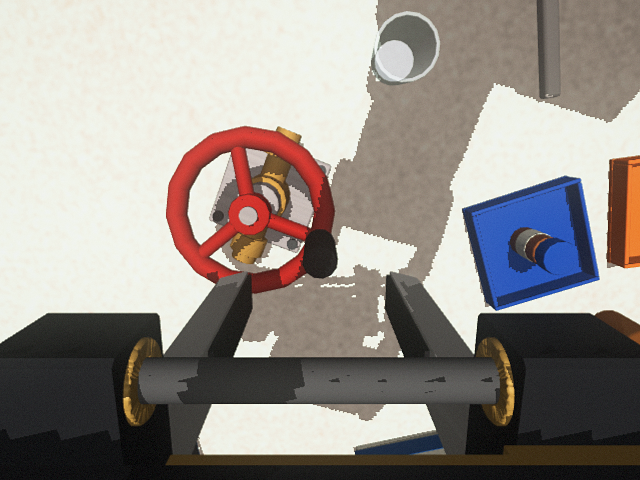

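Run:
```python
from h import *
import pickle
c=pickle.load(open('w17.pkl','rb'))
h=pt(c,250,215,.126); g=pt(c,321,264,.177); g2=pt(c,320,255,.155)
print(h,g,g2,np.linalg.norm((g-h)[:2]),np.degrees(np.arctan2(*(g-h)[[1,0]])))
im=c['img'][190:320,150:420,::-1];cv2.imwrite('pics/w17z.png',cv2.resize(im,None,fx=2.9,fy=2.9,interpolation=cv2.INTER_CUBIC))
```

```text
[ 0.51139847 -0.25912412  0.126     ] [ 0.53987283 -0.21830327  0.177     ] [ 0.54064565 -0.21891023  0.155     ] 0.04977078858776948 55.10251218155139
```

View pics/w17z.png

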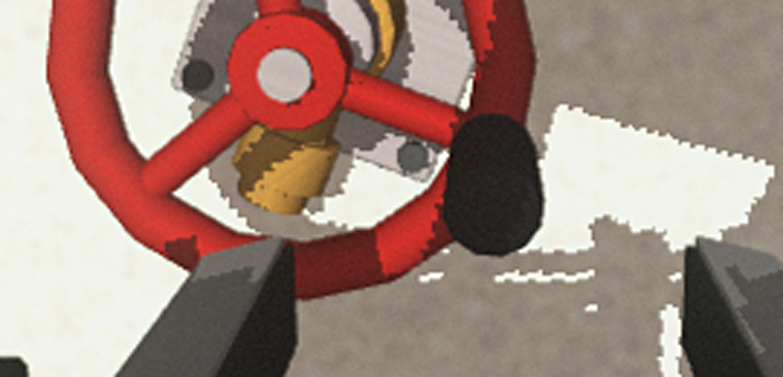

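Call:
send_rows(increments=[0,1,-15,0,50,0,1,-35,0,50,0,1,-55,0,50,0,1,-66,0,50,0,1,-70,0,50])

```text
time: 18.0
ee_pos: [0.5387, -0.2189, 0.1281]
ee_rot: [-1.038, 1.309, 1.041]
contact_force: [0.9, 0.5, 0.4]
finger_gap: 0.532
```

Run:
```python
from h import *
c=snap('wrist','w18.png');s=telemetry.read_state();print(s['ee_pos'],s['finger_gap']*94)
```

```text
[ 0.53873241 -0.21915062  0.12826547] 50.0803430461553
```

View pics/w18.png

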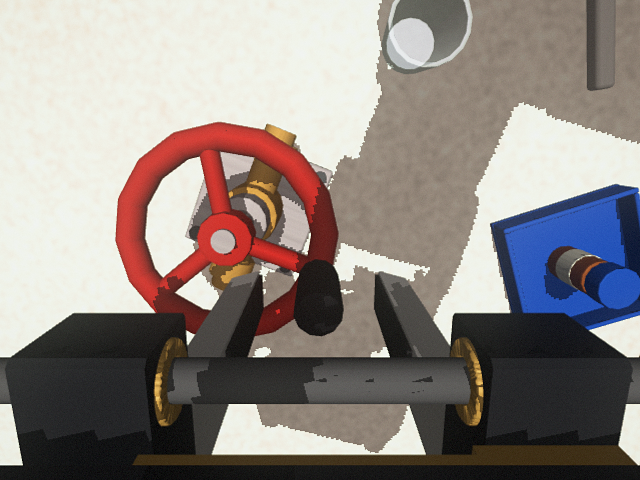

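The crank grip, top at (319,308), is centred between the fingers. Closing on it.

Call:
send_rows(increments=[0,0,0,0,0,0,0,0,0,0,0,0,0,0,0,0,0,0,0,0,0,0,0,0,0], grip_force=25)

```text
time: 18.55
ee_pos: [0.5396, -0.2194, 0.1299]
ee_rot: [-1.038, 1.307, 1.038]
contact_force: [1.5, 1.5, 1.3]
finger_gap: 0.206
```

Run:
```python
from h import *
c=snap('wrist','w19.png');s=telemetry.read_state();print(s['ee_pos'],s['finger_gap']*94,s['contact_force'])
h=pt(c,222,241,.126);print(h)
```

```text
[ 0.53959092 -0.21938008  0.12992982] 19.703550868384387 [1.25105876 2.38607376 2.89021049]
[ 0.51245448 -0.26212779  0.126     ]
```

View pics/w19.png

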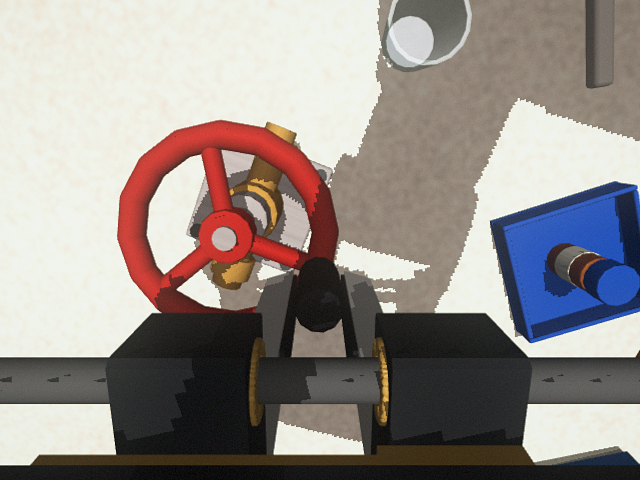

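```bash
cat > arc.py <<'E'
import numpy as np,sys
# commanded start (mm), hub
def rows(cmd,angs,hub=(511.7,-261.3),r=50.):
    out=[]
    for a in angs:
        p=np.array(hub)+r*np.array([np.cos(np.radians(a)),np.sin(np.radians(a))]); d=np.round(p-cmd); out.append(d.astype(int).tolist())
    print([x for d in out for x in (d[0],d[1],0,0,0)], 'new cmd',(np.array(cmd)+out[-1]).tolist())
E
python3 -c "
from arc import *
rows((538.8,-220.6),[50,38,23,8,-7])
for k in range(0):pass
"
```

```text
[5, -2, 0, 0, 0, 12, -10, 0, 0, 0, 19, -21, 0, 0, 0, 22, -34, 0, 0, 0, 23, -47, 0, 0, 0] new cmd [561.8, -267.6]
```

Call:
send_rows(increments=[5,-2,0,0,0,12,-10,0,0,0,19,-21,0,0,0,22,-34,0,0,0,23,-47,0,0,0])

```text
time: 19.1
ee_pos: [0.5612, -0.2678, 0.1298]
ee_rot: [-1.037, 1.311, 1.041]
contact_force: [-6.8, 3.9, 11.1]
finger_gap: 0.203
```

Run:
```python
from h import *
s=telemetry.read_state();p=np.array(s['ee_pos'])-[.5117,-.2613,0];print(s['ee_pos'],s['finger_gap']*94,s['contact_force'],np.hypot(p[0],p[1]),np.degrees(np.arctan2(p[1],p[0])))
from arc import rows
rows((561.8,-267.6),[-17,-27,-37])
```

```text
[ 0.5611676  -0.2678014   0.12977647] 19.111225041568176 [-6.84492188  3.89583249 11.14326535] 0.04989300159578069 -7.487320579462216
[-2, -8, 0, 0, 0, -6, -16, 0, 0, 0, -10, -24, 0, 0, 0] new cmd [551.8, -291.6]
```

Call:
send_rows(increments=[-2,-8,1,0,0,-6,-16,2,0,0,-10,-24,2,0,0])

```text
time: 19.4
ee_pos: [0.5522, -0.2896, 0.13]
ee_rot: [-1.034, 1.306, 1.041]
contact_force: [7.4, 17.5, -1.4]
finger_gap: 0.209
```

```bash
cat > st.py <<'E'
from h import *
import sys
from arc import rows
s=telemetry.read_state();p=np.array(s['ee_pos'])-[.5117,-.2613,0];f=np.array(s['contact_force']);a=np.arctan2(p[1],p[0])
print(s['time'],s['ee_pos'],'gap',round(s['finger_gap']*94,1),'F',f.round(1),'tangential(ccw+)',round(-f[0]*np.sin(a)+f[1]*np.cos(a),1),'r',np.hypot(p[0],p[1]).round(4),'ang',np.degrees(a).round(1))
E
python3 st.py; python3 -c "
from arc import *
rows((551.8,-291.6),[-47,-57,-67])"
```

```text
19.4 [ 0.55221019 -0.28959474  0.12998514] gap 19.6 F [ 7.4 17.5 -1.4] tangential(ccw+) 18.5 r 0.0494 ang -34.9
[-6, -6, 0, 0, 0, -13, -12, 0, 0, 0, -21, -16, 0, 0, 0] new cmd [530.8, -307.6]
```

Call:
send_rows(increments=[0,0,0,0,0,0,0,0,0,0])

```text
time: 19.6
ee_pos: [0.5525, -0.2892, 0.13]
ee_rot: [-1.034, 1.306, 1.04]
contact_force: [1.5, 6.3, -3.2]
finger_gap: 0.21
```

```bash
python3 st.py
```

```text
19.6 [ 0.55247084 -0.28916162  0.13002006] gap 19.8 F [ 1.5  6.3 -3.2] tangential(ccw+) 6.0 r 0.0494 ang -34.3
```

Call:
send_rows(increments=[-3,-4,0,0,0,-3,-4,0,0,0])

```text
time: 19.8
ee_pos: [0.5524, -0.2893, 0.13]
ee_rot: [-1.031, 1.297, 1.04]
contact_force: [6.8, 14.9, -3.5]
finger_gap: 0.209
```

```bash
python3 st.py
```

```text
19.8 [ 0.55236365 -0.28928457  0.13001502] gap 19.6 F [ 6.8 14.9 -3.5] tangential(ccw+) 16.1 r 0.0494 ang -34.5
```

Five more millimetres of command moved nothing and the force rose to 16 N, so this is the stop. I'll look to confirm and record the wheel angle.

Call:
send_rows(increments=[0,0,0,0,0,0,0,0,0,0,0,0,0,0,0])

```text
time: 20.1
ee_pos: [0.5524, -0.2893, 0.13]
ee_rot: [-1.032, 1.298, 1.04]
contact_force: [7.2, 13.8, -3.2]
finger_gap: 0.211
```

```bash
python3 st.py
python3 - <<'E'
from h import *
import pickle
c=snap('wrist','w20.png');pickle.dump(c,open('w20.pkl','wb'));c=snap('scene','s20.png')
E
```

```text
20.1 [ 0.55237343 -0.2893335   0.13002733] gap 19.8 F [ 7.2 13.8 -3.2] tangential(ccw+) 15.4 r 0.0494 ang -34.6
```

View pics/w20.png

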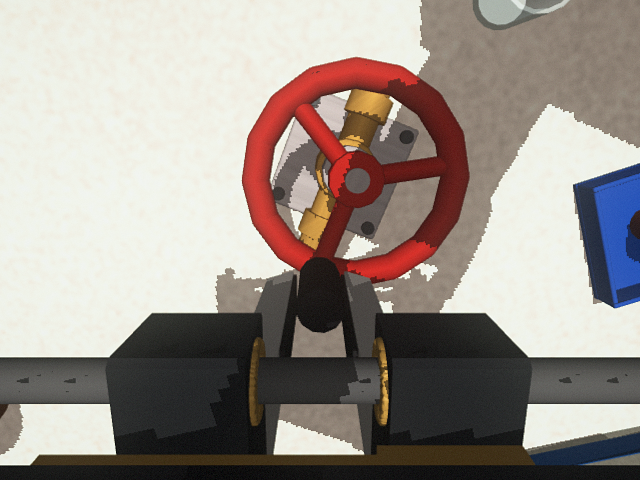

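View pics/s20.png

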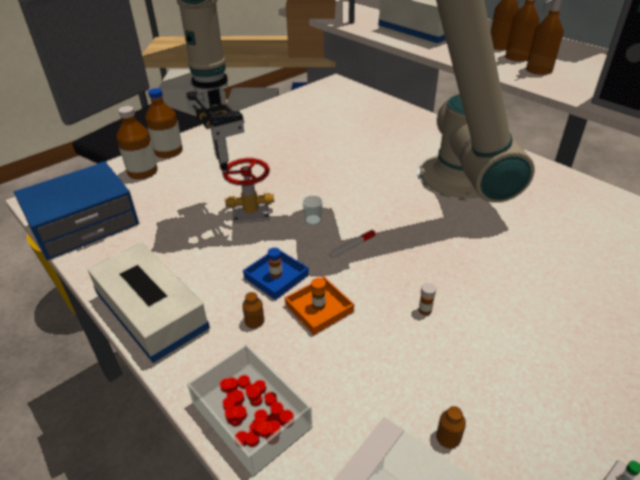

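Run:
```python
from h import *
import pickle
from arc import rows
c=pickle.load(open('w20.pkl','rb'));print(pt(c,357,180,.126))
cmd=np.array((548.8,-295.6))
for k in range(8):
    a0=-34.5+90*k
    angs=[a0+18*(i+1) for i in range(5)]
    out=[]
    for a in angs:
        p=np.array((511.9,-261.4))+50*np.array([np.cos(np.radians(a)),np.sin(np.radians(a))]); out.append(np.round(p-cmd).astype(int))
    print(k,[int(x) for d in out for x in (d[0],d[1],0,0,0)]); cmd=cmd+out[-1]
```

```text
[ 0.51104414 -0.26007468  0.126     ]
0 [11, 20, 0, 0, 0, 13, 36, 0, 0, 0, 10, 51, 0, 0, 0, 3, 65, 0, 0, 0, -9, 75, 0, 0, 0]
1 [-14, 7, 0, 0, 0, -29, 9, 0, 0, 0, -45, 6, 0, 0, 0, -58, -1, 0, 0, 0, -69, -12, 0, 0, 0]
2 [-7, -15, 0, 0, 0, -9, -30, 0, 0, 0, -6, -45, 0, 0, 0, 1, -59, 0, 0, 0, 13, -70, 0, 0, 0]
3 [14, -7, 0, 0, 0, 29, -9, 0, 0, 0, 45, -6, 0, 0, 0, 59, 2, 0, 0, 0, 69, 13, 0, 0, 0]
4 [7, 14, 0, 0, 0, 9, 30, 0, 0, 0, 6, 45, 0, 0, 0, -1, 59, 0, 0, 0, -13, 69, 0, 0, 0]
5 [-14, 7, 0, 0, 0, -29, 9, 0, 0, 0, -45, 6, 0, 0, 0, -58, -1, 0, 0, 0, -69, -12, 0, 0, 0]
6 [-7, -15, 0, 0, 0, -9, -30, 0, 0, 0, -6, -45, 0, 0, 0, 1, -59, 0, 0, 0, 13, -70, 0, 0, 0]
7 [14, -7, 0, 0, 0, 29, -9, 0, 0, 0, 45, -6, 0, 0, 0, 59, 2, 0, 0, 0, 69, 13, 0, 0, 0]
```

Call:
send_rows(increments=[8,14,0,0,0,13,30,0,0,0,12,46,0,0,0,4,63,0,0,0,-9,75,0,0,0])

```text
time: 20.7
ee_pos: [0.5404, -0.2198, 0.1301]
ee_rot: [-1.041, 1.309, 1.038]
contact_force: [0.5, -5.2, -10.3]
finger_gap: 0.206
```

```bash
python3 st.py
```

```text
20.7 [ 0.54039864 -0.21976904  0.13011128] gap 19.3 F [  0.5  -5.2 -10.3] tangential(ccw+) -3.4 r 0.0505 ang 55.4
```

Call:
send_rows(increments=[-14,7,0,0,0,-29,9,0,0,0,-45,6,0,0,0,-58,-1,0,0,0,-69,-12,0,0,0])

```text
time: 21.2
ee_pos: [0.4706, -0.2313, 0.1303]
ee_rot: [-1.037, 1.307, 1.039]
contact_force: [7.3, -1.9, -20.0]
finger_gap: 0.21
```

```bash
python3 st.py
```

```text
21.2 [ 0.47063507 -0.2313285   0.13026121] gap 19.8 F [  7.3  -1.9 -20. ] tangential(ccw+) -2.8 r 0.0508 ang 143.9
```

Call:
send_rows(increments=[-7,-15,-1,0,0,-9,-30,-1,0,0,-6,-45,-1,0,0,1,-59,-1,0,0,13,-70,-1,0,0])

```text
time: 21.7
ee_pos: [0.483, -0.302, 0.13]
ee_rot: [-1.034, 1.31, 1.041]
contact_force: [0.4, 7.1, -7.6]
finger_gap: 0.207
```

```bash
python3 st.py
```

```text
21.7 [ 0.48295744 -0.30196783  0.1300434 ] gap 19.5 F [ 0.4  7.1 -7.6] tangential(ccw+) -3.8 r 0.0498 ang -125.3
```

Call:
send_rows(increments=[14,-7,0,0,0,29,-9,0,0,0,45,-6,0,0,0,59,2,0,0,0,69,13,0,0,0])

```text
time: 22.2
ee_pos: [0.5517, -0.2904, 0.1301]
ee_rot: [-1.037, 1.314, 1.041]
contact_force: [-5.7, -0.0, -6.3]
finger_gap: 0.204
```

```bash
python3 st.py
```

```text
22.2 [ 0.55169454 -0.29039428  0.13005626] gap 19.2 F [-5.7 -0.  -6.3] tangential(ccw+) -3.3 r 0.0495 ang -36.0
```

One turn done. Second turn:

Call:
send_rows(increments=[7,14,0,0,0,9,30,0,0,0,6,45,0,0,0,-1,59,0,0,0,-13,69,0,0,0])

```text
time: 22.7
ee_pos: [0.5412, -0.2204, 0.1301]
ee_rot: [-1.042, 1.308, 1.036]
contact_force: [0.0, -4.6, -12.9]
finger_gap: 0.205
```

Call:
send_rows(increments=[-14,7,0,0,0,-29,9,0,0,0,-45,6,0,0,0,-58,-1,0,0,0,-69,-12,0,0,0])

```text
time: 23.2
ee_pos: [0.4707, -0.2315, 0.1302]
ee_rot: [-1.038, 1.307, 1.038]
contact_force: [5.5, 0.6, -16.2]
finger_gap: 0.208
```

```bash
python3 st.py
```

```text
23.2 [ 0.47065386 -0.2314604   0.13018971] gap 19.5 F [  5.5   0.6 -16.2] tangential(ccw+) -3.7 r 0.0507 ang 144.0
```

Call:
send_rows(increments=[-7,-15,0,0,0,-9,-30,0,0,0,-6,-45,0,0,0,1,-59,0,0,0,13,-70,0,0,0])

```text
time: 23.7
ee_pos: [0.4833, -0.3022, 0.1301]
ee_rot: [-1.034, 1.309, 1.041]
contact_force: [0.9, 6.8, -8.5]
finger_gap: 0.203
```

Call:
send_rows(increments=[14,-7,0,0,0,29,-9,0,0,0,45,-6,0,0,0,59,2,0,0,0,67,9,0,0,0])

```text
time: 24.2
ee_pos: [0.5489, -0.2938, 0.13]
ee_rot: [-1.036, 1.315, 1.044]
contact_force: [-6.4, 2.0, -5.7]
finger_gap: 0.205
```

Call:
send_rows(increments=[2,4,0,0,0,2,4,0,0,0,2,4,0,0,0])

```text
time: 24.5
ee_pos: [0.5522, -0.2897, 0.1301]
ee_rot: [-1.038, 1.311, 1.04]
contact_force: [-3.4, 1.2, -9.9]
finger_gap: 0.211
```

```bash
python3 st.py
python3 - <<'E'
from h import *
import pickle
c=snap('wrist','w21.png');pickle.dump(c,open('w21.pkl','wb'));c=snap('scene','s21.png')
E
```

```text
24.5 [ 0.55216934 -0.28972685  0.13011566] gap 19.9 F [-3.4  1.2 -9.9] tangential(ccw+) -0.9 r 0.0495 ang -35.1
```

View pics/w21.png

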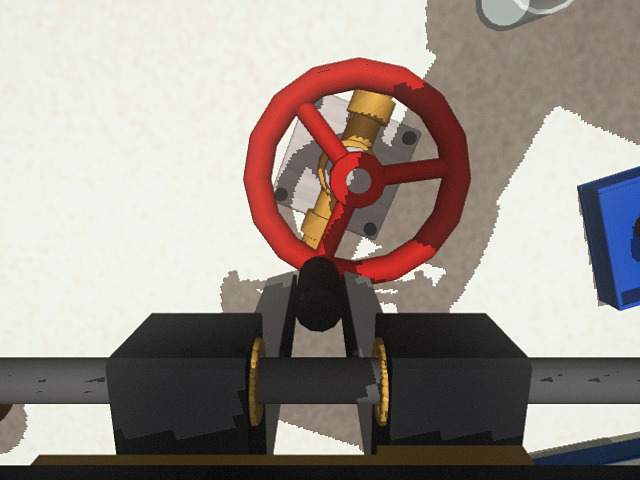

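View pics/s21.png

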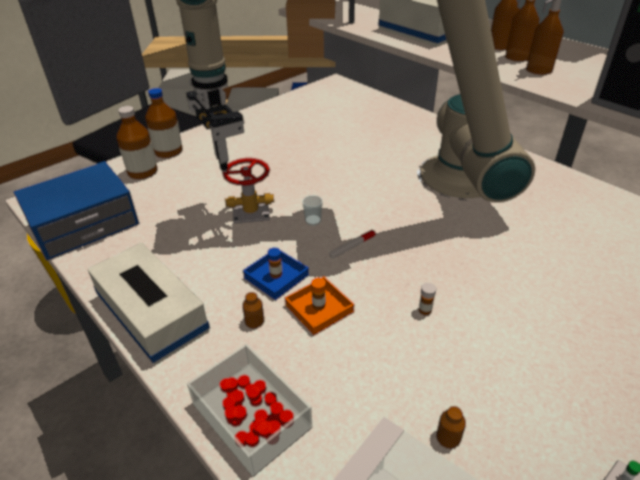

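The wheel in w21 matches the closed picture w20: hub at (358,181) against (357,180), spokes aligned. It has gone round twice. One short settle, then I hand in.

Call:
send_rows(increments=[0,0,0,0,0,0,0,0,0,0,0,0,0,0,0])

```text
time: 24.9
ee_pos: [0.5524, -0.2894, 0.1301]
ee_rot: [-1.038, 1.31, 1.039]
contact_force: [-4.5, -0.5, -9.3]
finger_gap: 0.207
```

```bash
python3 st.py
python3 - <<'E'
from h import *
print(np.abs(telemetry.read_state()['dq']).max()); print(ctrl.sign_off())
E
```

```text
24.9 [ 0.55243393 -0.28941221  0.13010281] gap 19.5 F [-4.5 -0.5 -9.3] tangential(ccw+) -2.9 r 0.0495 ang -34.6
0.00379768178678884
the job is handed in; nothing more can be done
None
```

I finished the job and handed it in at 24.9 s of the 72 s allowed; no verdict was reported.

- **Vials:** In the last scene picture, both vials stand upright near the middle of their own trays and the fingers are off them. The white vial, bottles, beaker and marker show no visible movement.
- **Valve:** I turned the wheel clockwise to its stop, with the grip at −34.5°. There, 5 mm more of command moved nothing and the push rose to about 16 N. I then opened it anticlockwise by two full turns, ending at −34.6°. The wheel's spokes in the picture match the closed picture.
- **Final hold:** The fingers are closed on the crank grip with a 19.5 mm gap, set to 25 N. The arm is almost still (joint speeds at most 0.004 rad/s).

**Checks that failed or disagreed:**
- **Gripper geometry:** The pictures put the fingertips about 23 mm behind the TCP, not 14 mm ahead of it as stated. The first two tries at the orange vial closed on nothing, just above the cap, and the vial did not move. On the first of these I had also started lifting before the fingers had finished closing.
- **Crank hold height:** I used 0.130 m for the TCP, so the grasp point is within about 20 mm of the grip's middle under either geometry.
- **Vertical force:** A steady vertical force on the wrist of about 9 N remained at the end (20 N at most while turning), well below the 120 N limit.

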